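# Charge a bench tumbler with sawn dowels from a scoop, through its cover slot

### The arm

A 6-joint arm with a two-finger parallel gripper is mounted at the origin on the work surface. World frame = base frame: x ahead of the robot, y to its left, z up, the work surface at z = 0. Lengths are in m, angles in rad, forces in N, time in s.
With the tool pointing down it reaches from about 0.375 to 0.9 m from the base axis. Payload 3.1 kg.
Tool frame: the origin (TCP) lies on the centre line of the jaws, within the pads' length; the fingertips stand robot.nose_length ahead of it and the grasp point (between the pads) lies 6 mm ahead of it (robot.nose_length is the distance from the TCP to the fingertips, in m); z points along the fingers, y is the line along which they close (so a half turn about z gives the same grasp; the last joint's range is limited). The gripper opens to 87 mm and grips with 3 to 60 N. Pads are 19 mm wide; open, the fingers measure 117 mm over their backs; the gripper's body (75 mm by 190 mm) begins 51 mm behind the grasp point.
Start: joints at [-1.48, 0.527, 1.433, -0, 1.181, -0.178], TCP at [0.167, -0.602, 0.248] pointing down, gripper open.
Joint ranges: [-3.08, 3.08], [-0.75, 2.2], [0.22, 2.44], [-1.43, 4.57], [0, 2.65], [-2.85, 2.85]. Speed limits (rad/s): [2.79, 2.79, 3.14, 3.14, 3.14, 3.14].

### API

Orientations are given as a unit quaternion [x, y, z, w].
In Python, from rig import robot gives the robot as it stands.
- The arm moves only by the shell command python3 -m crank 'ROWS' [FORCE]. ROWS is JSON, one flat list of numbers, 7 for each row, row after row: the shift along the tool's x, y, z in mm, then the turn, a rotation vector about the tool's x, y, z in degrees, then the closure in counts, from 0 (fully open) to 255 (shut). In form: [x, y, z, ax, ay, az, fingers, x, y, z, ax, ay, az, fingers, ...]. A call has exactly 5 rows; each row is the pose to reach, as a shift and turn from the pose commanded when the call began, along the tool's axes at that moment; what a row does not reach only later rows make up. A row lasts 1/12 s, in which the tool goes at most 41.7 mm and 7.16 degrees, less where a joint would pass 70% of its speed; a pose out of reach is approached as far as the arm can. A call with a gripper value outside its range is refused whole. The fingers move at their own pace and stop on an object; FORCE is the grip in N (left out, the last holds). Time passes only in rows, so rows that repeat a pose let the fingers close, or fill a call up. It gives the time, the measured TCP pose, the force, the opening and the grip force at its end, in the units of the state.
- robot.get_obs(): the state, without advancing time (a new reading comes with each control period).
- robot.camera(name): name is "side" or "top" or "wrist"; returns a dict with "pixels" (384x512x3 uint8, red, green, blue), "intrinsics" (3x3 intrinsics, pixels), "k1" (the pictures are not rectified: a ray, as slopes to the right and down, at radius r is drawn at 1 + k1 r^2 times it, then the intrinsics apply), "extrinsics" (4x4, takes a point from camera to world coordinates); the wrist camera has in their place "mount" (4x4, takes a point from camera to tool coordinates, whose origin is the TCP and whose axes are the flange's). Camera axes: x right, y down, z forward; pixel columns grow to the right and rows downward; lengths in m; the calibration is good to about 2 mm. A picture is of the moment at which its call begins: read the wrist's pose just before it. There is no depth.
- robot.hand_in(): hands the job in; it is judged then, once.
The state is a dict: "time": time; "q": joint angles; "joint_velocities": joint speeds; "joint_torque": joint torques, N m; "position": TCP position; "tool_rot": TCP orientation; "ft_force": force on the tool from outside, world axes, zero at the start; "moment": the same for the moment, N m; "grip_width": finger opening in m; "grip_force": force on a finger pad.
Only numpy, scipy, OpenCV 4.12 (cv2) and the standard library are available. Lean on these libraries where they do the work, as an engineer would, in place of code of your own. Each camera call takes 0.05 s, during which the arm holds its last target. There are 200 camera calls.

### The job

Three freshly sawn dowels lie in the steel scoop. Take the scoop by its wooden handle, slide it level through the yellow-edged slot in the tumbler's red cover plate and, once the scoop's boat is wholly inside the drum, tip all three dowels out; the scoop must never touch the cover or the slot's edges. Draw it out again and put the empty scoop back in its wooden rest as you found it, leaving the other things on the bench where they are.

Things in the scene. Friction and masses are not known exactly. Their poses are not given: they have to be found in the camera images.
- scoop: Loose scoop, 0.13 to 0.25 kg: round dark wooden handle (26 mm diameter), steel rod (10 mm) and steel boat on one straight axis. Origin: on the axis at mid-handle, the place to grip; the handle runs from x = -60 to +50 mm, the rod on to +117 mm. x points to the boat, z up when level. The handle, being round, can be gripped with the gripper leaning to either side about x.
- boat (a point): Boat's centre, on the scoop's axis, 155 mm ahead (+x) of scoop; same axes. Boat 76 mm long, 54 wide, 24 high (12 above and below this point, dowels included). It has end walls, but its long sides only flare up at 27 degrees: the dowels roll out over either side when it is turned about x by 45 degrees or more. In the grip the boat end may droop some 5 mm.
- cover: Fixed upright red cover plate, 250 mm wide, 235 high, 5 thick, across the robot-side end of the tumbler's drum. Origin: slot centre, in the plate's front face, 165 mm above the table. x points level into the drum, square to the plate; y left; z up. Slot 80 mm wide (y), 46 mm high (z); its yellow edging stands 8 mm out of the front face.
- drum_mid (a point): Middle of the fixed clear drum behind the cover, on its level axis, 85 mm behind the cover's front face, in line with the slot's centre; same axes as the cover. Drum 100 mm in inner radius, 150 mm long, open towards the cover, closed 160 mm behind the cover's front face; three low ribs inside, 12 mm high.
- rest_seat (a point): Where boat lies when the scoop is home on its fixed wooden rest (270 x 90 mm), 64 mm above the table; x as the scoop's, z up. The boat stands on a flat block 76 x 74 mm, its top 12 mm below this point. The handle's rear lies in a fork 205 mm behind (12 mm thick, gap 40 mm, prongs up to 5 mm above the axis). Under mid-handle it is free down to 12 mm above the table.
- dowel0: One of three loose pale wooden dowels, 16 mm diameter, 56 mm long; origin at its centre, x along its axis. They start side by side in the boat, along it.
- dowel1: One of three loose pale wooden dowels, 16 mm diameter, 56 mm long; origin at its centre, x along its axis. They start side by side in the boat, along it.
- dowel2: One of three loose pale wooden dowels, 16 mm diameter, 56 mm long; origin at its centre, x along its axis. They start side by side in the boat, along it.
- sanding_block: Bystander, loose, to be left alone: cork sanding block with red abrasive under it, 110 x 67 x 34 mm; origin under it
- square: Bystander, loose, to be left alone: try square lying flat: dark stock 110 mm, steel blade 150 mm; origin under it
- tape: Bystander, loose, to be left alone: yellow tape measure, 66 x 34 x 62 mm; origin under it
- pine_board: Bystander, loose, to be left alone: pale pine board, 160 x 100 x 18 mm; origin under it
- brush: Bystander, loose, to be left alone: bench brush with a wooden handle, lying flat; origin under it

How it is judged:
On the way, in this order (a step that is already met when the one before it is completed fails the run):
1. the scoop's boat is wholly through the slot, level (within 20 degrees), with the three dowels still in it (x of boat in the frame of cover between 0.045 and 0.13 m and y of boat in the frame of cover between -0.05 and 0.05 m and z of boat in the frame of cover between -0.06 and 0.06 m and angle between boat's own z axis and vertical below 0.35 rad and distance between each of dowel0, dowel1, dowel2 and boat below 0.045 m), for 0.1 s.
2. the three dowels lie in the bottom of the drum while the boat is still inside it (x of boat in the frame of cover between 0.045 and 0.13 m and y of boat in the frame of cover between -0.05 and 0.05 m and z of boat in the frame of cover between -0.06 and 0.06 m and x of dowel0 in the frame of drum_mid between -0.075 and 0.075 m and y of dowel0 in the frame of drum_mid between -0.1 and 0.1 m and z of dowel0 in the frame of drum_mid between -0.1 and -0.035 m and x of dowel1 in the frame of drum_mid between -0.075 and 0.075 m and y of dowel1 in the frame of drum_mid between -0.1 and 0.1 m and z of dowel1 in the frame of drum_mid between -0.1 and -0.035 m and x of dowel2 in the frame of drum_mid between -0.075 and 0.075 m and y of dowel2 in the frame of drum_mid between -0.1 and 0.1 m and z of dowel2 in the frame of drum_mid between -0.1 and -0.035 m), for 0.1 s.
At the end, for the whole second after the job is handed in: All three dowels lie in the bottom of the drum; the empty scoop is back on its rest, boat within 20 mm of its place, handle along the rest within 20 mm sideways and 15 mm in height, upright within 7 degrees and still (x of dowel0 in the frame of drum_mid between -0.075 and 0.075 m and y of dowel0 in the frame of drum_mid between -0.1 and 0.1 m and z of dowel0 in the frame of drum_mid between -0.1 and -0.035 m and x of dowel1 in the frame of drum_mid between -0.075 and 0.075 m and y of dowel1 in the frame of drum_mid between -0.1 and 0.1 m and z of dowel1 in the frame of drum_mid between -0.1 and -0.035 m and x of dowel2 in the frame of drum_mid between -0.075 and 0.075 m and y of dowel2 in the frame of drum_mid between -0.1 and 0.1 m and z of dowel2 in the frame of drum_mid between -0.1 and -0.035 m and distance between boat and rest_seat below 0.02 m and angle between boat's own z axis and vertical below 0.12 rad and y of scoop in the frame of rest_seat between -0.02 and 0.02 m and z of scoop in the frame of rest_seat between -0.015 and 0.015 m and x of scoop in the frame of rest_seat below -0.12 m and linear speed of scoop below 0.02 m/s); the robot touches nothing.
It fails at once if the scoop touches the cover plate or the slot's edges (more than 0.3 N) (contact force between scoop and cover above 0.3 N).
It fails at once if a bystander is moved more than 30 mm (distance of any of sanding_block, square, tape, pine_board, brush from where it was at the start of the episode above 0.03 m).
It also fails if it takes over 64 s, if anything falls off the work surface, if the arm or the gripper's body presses on something with over 40 N, if the wrist force passes 120 N, or if a joint passes its speed limit or range.

## Working session

There is one attempt and no reset: what is moved stays moved. The work goes in short steps, Python scripts to look and compute and a shell command to move; the robot and the scene stay as the last step left them, time stands still between calls to the robot, and variables do not carry over. Pictures are saved under pics/ and viewed, at most 10 in all, crops included, and the job is handed in when it is done.

```bash
ls; mkdir -p pics; python3 - <<'E'
from rig import robot
import cv2,json,numpy as np
print(robot.get_obs(), robot.nose_length)
for n in ["top","side"]:
    c=robot.camera(n); cv2.imwrite(f"pics/{n}0.png",cv2.resize(c["pixels"][:,:,::-1],(800,600),interpolation=cv2.INTER_CUBIC))
    np.savez(f"{n}0.npz",**c)
    print(n,c["intrinsics"].tolist(),c["k1"],np.round(c["extrinsics"],4).tolist())
E
```

```text
pics
{'time': 0.0, 'q': array([-1.47948762e+00,  5.28465101e-01,  1.43388466e+00, -3.46703508e-05,
        1.18137561e+00, -1.78497391e-01]), 'joint_velocities': array([-1.66994804e-03, -2.67249806e-03,  1.56898851e-03, -5.19315752e-04,
        6.49370751e-05, -1.74387299e-03]), 'joint_torque': array([ 9.41654871e-04, -4.40038311e+01, -1.76591367e+01,  6.33424195e-02,
        5.82086190e-02, -1.65202919e-04]), 'position': array([ 0.16654971, -0.60170838,  0.24657783]), 'tool_rot': array([ 9.90912924e-01,  1.34500704e-01,  3.04573054e-05, -1.06604056e-03]), 'ft_force': array([ 0.06527208, -1.01011073,  0.26815068]), 'moment': array([-0.0160926 , -0.01482739, -0.04520542]), 'grip_force': 0.0, 'grip_width': 0.08726568942951836} 0.025
top [[491.8990755744767, 0.0, 252.6988131208636], [0.0, 491.8990755744767, 186.70494896071523], [0.0, 0.0, 1.0]] 0.06334684780958395 [[0.0218, -0.9897, 0.1414, 0.3234], [-0.9998, -0.0214, 0.0047, -0.0036], [-0.0017, -0.1415, -0.9899, 1.5046], [0.0, 0.0, 0.0, 1.0]]
side [[466.96441745465506, 0.0, 259.32794238059233], [0.0, 466.96441745465506, 193.97745159629457], [0.0, 0.0, 1.0]] -0.10031715510044946 [[-0.9442, -0.1463, 0.2953, 0.0676], [-0.3291, 0.4605, -0.8244, 1.2797], [-0.0154, -0.8755, -0.483, 0.893], [0.0, 0.0, 0.0, 1.0]]
```

View pics/top0.png

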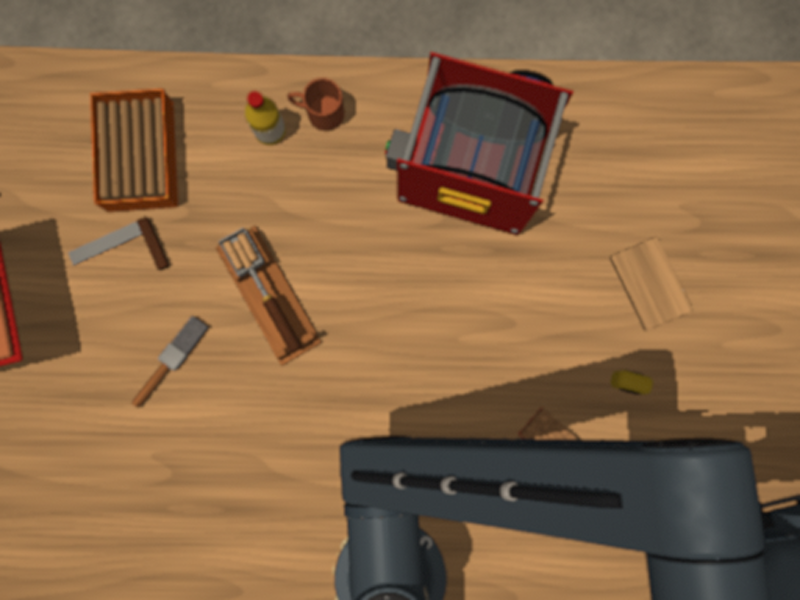

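View pics/side0.png

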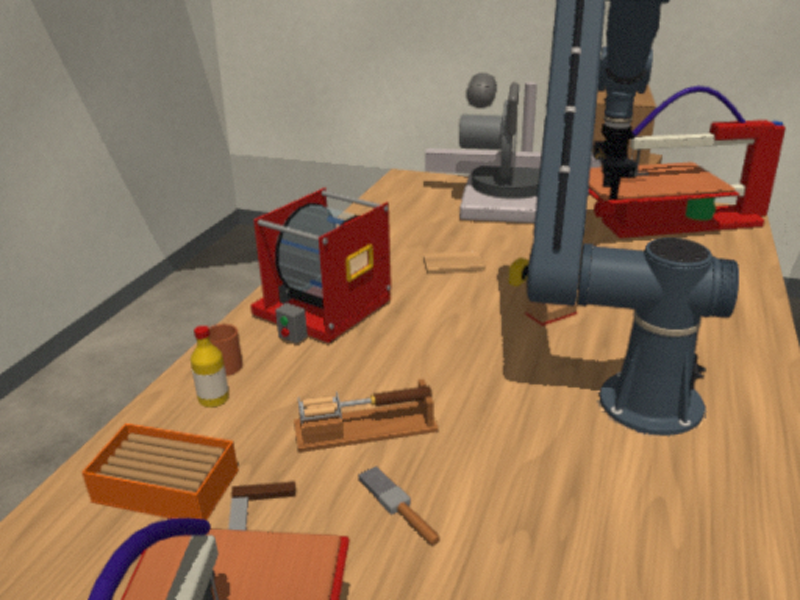

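The top view shows the boat at about (243,255), the handle end at about (298,345) and the slot's yellow edging at about (464,200). The side view shows the scoop's boat at (322,405) and the slot at (360,262). Next I'll enlarge crops of both.

```bash
python3 - <<'E'
import cv2,numpy as np
t=np.load("top0.npz")["pixels"][:,:,::-1]; s=np.load("side0.npz")["pixels"][:,:,::-1]
# native coords; each crop x5 (scoop top 80x100), etc
def cr(im,x,y,w,h,k): return cv2.resize(im[y:y+h,x:x+w],(w*k,h*k),interpolation=cv2.INTER_CUBIC)
A=np.hstack([cr(t,130,140,80,100,5),cr(t,250,30,80,100,5) if 0 else cr(t,250,95,100,60,4)[:,:400] if 0 else np.vstack([cr(t,250,90,100,62,4),cr(s,205,145,50,63,4)[:, :].repeat(2,1) if 0 else cr(s,180,140,100,63,4)])])
B=cr(s,185,235,100,60,8)
cv2.imwrite("pics/cropA.png",A); cv2.imwrite("pics/cropB.png",B); print(A.shape,B.shape)
E
```

```text
(500, 800, 3) (480, 800, 3)
```

View pics/cropA.png

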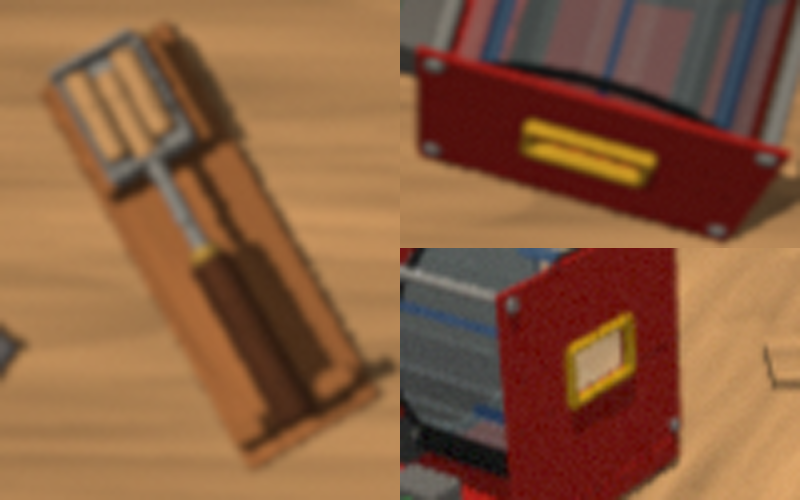

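View pics/cropB.png

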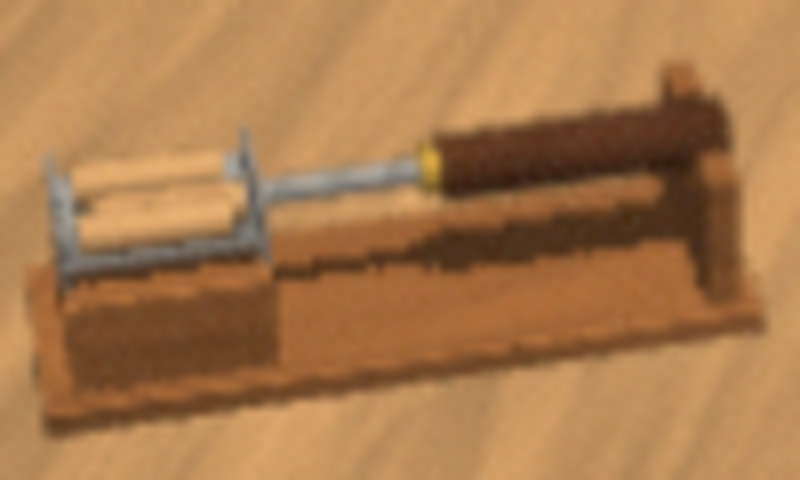

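The crops give the scoop's axis and corners in both views, the four plate corners, and the corners of the yellow edging. I'll fit the poses from these.

```bash
cat > h.py <<'E'
import numpy as np
from scipy.optimize import least_squares
from scipy.spatial.transform import Rotation as R
def proj(c,P,E=None):
    E=c["extrinsics"] if E is None else E
    q=(np.atleast_2d(P)-E[:3,3])@E[:3,:3]; s=q[:,:2]/q[:,2:]
    s=s*(1+float(c["k1"])*(s**2).sum(1,keepdims=True)); K=c["intrinsics"]
    return s*[K[0,0],K[1,1]]+[K[0,2],K[1,2]]
def un(pts,k,off,pan=(0,0)): return (np.array(pts,float)-pan+.5)/k-.5+np.array(off)
E
python3 - <<'E'
from h import *
T=dict(np.load("top0.npz"));S=dict(np.load("side0.npz"))
# scoop: [x,y,z0,yaw,pitch]; points along axis
tp=un([[122,110],[203,250],[290,415]],5,(130,140)); sp=un([[430,166],[725,122]],8,(185,235))
bt=un([[52,80],[135,35],[112,190],[193,135]],5,(130,140))
def sc(p):
    ax=np.array([np.cos(p[3]),np.sin(p[3]),0]); l=np.array([-ax[1],ax[0],0]); o=np.array([p[0],p[1],p[2]])
    u=np.array([0,0,1]);B=o+.155*ax
    return np.vstack([tp_(T,[o+.05*ax,o-.06*ax])-tp[1:], tp_(S,[o+.05*ax,o-.06*ax])-sp,
      tp_(T,[B+.038*ax+.027*l+.012*u,B+.038*ax-.027*l+.012*u,B-.038*ax+.027*l+.012*u,B-.038*ax-.027*l+.012*u])-bt])
tp_=proj
r=least_squares(lambda p:sc(p).ravel(),[.5,.3,.064,.5]);print("scoop",r.x,np.degrees(r.x[3]));print(np.round(sc(r.x),1).tolist())
r2=least_squares(lambda p:sc([p[0],p[1],.064,p[2]]).ravel(),[.5,.3,.5]);print("z fixed",r2.x)
yo_t=un([[525,120],[657,152],[523,155],[645,187]],4,(250,90),(400,0))
yo_s=un([[567,350],[634,313],[570,408],[634,372]],4,(180,140),(400,248))
pl_t=un([[415,47],[790,152],[420,152],[722,240]],4,(250,90),(400,0))
pl_s=un([[322,240],[388,204],[330,335],[390,295]],1.5625,(0,0))
def cv(p):
    n=np.array([np.cos(p[2]),np.sin(p[2]),0]); l=np.array([-n[1],n[0],0]); o=np.array([p[0],p[1],.165]);u=np.array([0,0,1])
    e=p[3]; Y=[o-.008*n+a*(.04+e)*l+b*(.023+e)*u for a,b in((1,1),(-1,1),(1,-1),(-1,-1))]
    P=[o+a*.125*l+(p[4]-.165-(.235 if b else 0))*u for a,b in((1,0),(-1,0),(1,1),(-1,1))]
    return np.vstack([proj(T,Y)-yo_t,proj(S,Y)-yo_s,proj(T,P)-pl_t,proj(S,P)-pl_s])
r=least_squares(lambda p:cv(p).ravel(),[.75,-.05,-.2,.008,.27],loss="soft_l1");print("cover",r.x,np.degrees(r.x[2]));print(np.round(cv(r.x),1).tolist())
E
```

```text
scoop [0.4653447  0.21703313 0.0660399  0.53896013] 30.880141001044848
[[1.1, 2.3], [1.6, 1.8], [0.1, -0.1], [-0.7, 0.6], [-0.6, -1.5], [-1.0, -1.4], [-0.4, -1.4], [-0.3, 0.6]]
z fixed [0.46580384 0.2168504  0.54207042]
cover [ 0.68656802 -0.11761437 -0.26010993  0.00646952  0.26508701] -14.903201266050264
[[0.0, 2.5], [-0.2, 3.6], [-0.6, -0.7], [0.3, 0.1], [-0.0, -0.1], [-1.0, -0.1], [0.1, 0.4], [-0.4, -0.3], [0.8, 2.3], [0.2, 2.0], [-0.5, -0.3], [2.6, -0.3], [-2.2, 0.4], [-0.9, 0.1], [-2.6, 0.1], [-0.5, -2.1]]
```

```bash
cat >> h.py <<'E'
def Rt(yaw,lean=0,pitch=0): # deg; tool x ahead at yaw, y right, z down; pitch: tool z swings ahead; lean about own x
    yw=np.radians(yaw); X=np.array([np.cos(yw),np.sin(yw),0]); Z=np.array([0,0,-1.])
    M=np.c_[X,np.cross(Z,X),Z]
    return R.from_matrix(M)*R.from_euler("xy",[lean,pitch],degrees=True)
def delta(p,r,p0=None,r0=None):
    from rig import robot
    o=robot.get_obs(); p0=o["position"] if p0 is None else p0; r0=R.from_quat(o["tool_rot"]) if r0 is None else r0
    print(np.round(r0.inv().apply(np.array(p)-p0)*1e3,1).tolist(),np.round((r0.inv()*r).as_rotvec(degrees=True),1).tolist())
E
python3 - <<'E'
from h import *
from rig import robot
print([d for d in dir(robot) if d[0]!='_'])
c=robot.camera("wrist");print(c["mount"].round(3).tolist(),c["intrinsics"][0,0],c["k1"])
delta([.40,-.30,.30],Rt(0)); delta([.41,-.045,.28],Rt(-15,0,50),[.40,-.30,.30],Rt(0))
E
```

```text
['Unreachable', 'camera', 'get_obs', 'hand_in', 'nose_length']
[[-0.0, -0.965, -0.261, 0.071], [1.0, -0.0, -0.0, -0.0], [0.0, -0.261, 0.965, -0.137], [0.0, 0.0, 0.0, 1.0]] 315.4747587001786 0.029070432385162943
[305.5, -228.8, -52.7] [-0.1, -0.0, 15.5]
[10.0, -255.0, 20.0] [-6.5, 49.7, 14.0]
```

```bash
python3 -m crank '[305,-229,-53,0,0,15.5,0,305,-229,-53,0,0,15.5,0,305,-229,-53,0,0,15.5,0,305,-229,-53,0,0,15.5,0,305,-229,-53,0,0,15.5,0]'
python3 -m crank '[106,-76,-18,0,0,0,0,106,-76,-18,0,0,0,0,106,-76,-18,0,0,0,0,106,-76,-18,0,0,0,0,106,-76,-18,0,0,0,0]'
python3 -c "
from h import *
delta([.40,-.30,.30],Rt(0));delta([.41,-.045,.28],Rt(-15,0,50))"
```

```text
time: 0.57
position: [0.2933, -0.4372, 0.2761]
tool_rot: [1.0, -0.001, -0.0, -0.0]
ft_force: [0.2, 0.4, -0.3]
grip_width: 0.0872
grip_force: 0.0
time: 0.98
position: [0.4006, -0.3613, 0.2945]
tool_rot: [1.0, 0.002, 0.0, 0.0]
ft_force: [0.2, -0.9, 0.1]
grip_width: 0.0868
grip_force: 0.0
[-0.3, -61.3, -5.5] [0.0, -0.0, 0.2]
[10.8, -316.2, 14.4] [-6.6, 49.7, 14.3]
```

```bash
python3 -m crank '[10,-316,14,-6.6,49.7,14.3,0,10,-316,14,-6.6,49.7,14.3,0,10,-316,14,-6.6,49.7,14.3,0,10,-316,14,-6.6,49.7,14.3,0,10,-316,14,-6.6,49.7,14.3,0]' >/dev/null
python3 -c "
from h import *
delta([.41,-.045,.28],Rt(-15,0,50))"
```

```text
[-12.8, -118.7, -5.9] [-2.6, 17.6, 4.8]
```

```bash
python3 -m crank '[-13,-119,-6,-2.6,17.6,4.8,0,-13,-119,-6,-2.6,17.6,4.8,0,-13,-119,-6,-2.6,17.6,4.8,0,-13,-119,-6,-2.6,17.6,4.8,0,-13,-119,-6,-2.6,17.6,4.8,0]'
python3 - <<'E'
from rig import robot
import cv2,numpy as np
o=robot.get_obs(); c=robot.camera("wrist"); np.savez("w1.npz",p=o["position"],r=o["tool_rot"],**c)
print(o["q"])
cv2.imwrite("pics/w1.png",cv2.resize(c["pixels"][:,:,::-1],(800,600),interpolation=cv2.INTER_CUBIC))
E
```

```text
time: 1.82
position: [0.4301, -0.0926, 0.2914]
tool_rot: [0.916, -0.089, 0.389, 0.031]
ft_force: [0.8, 0.5, 0.3]
grip_width: 0.0868
grip_force: 0.0
[-0.72507513  0.08140389  2.36461031  1.63847779  0.38442387 -0.45794978]
```

View pics/w1.png

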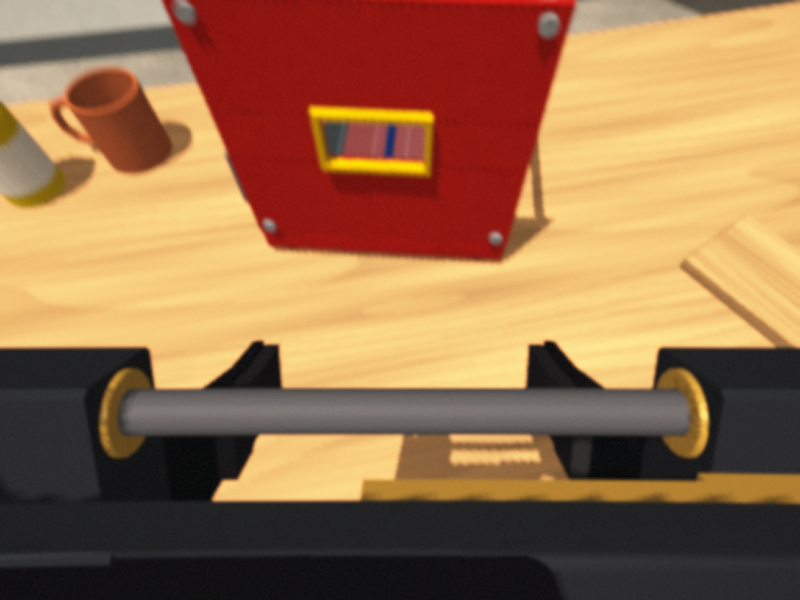

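The wrist view shows the slot's edging with outer corners at (308,106), (434,110), (323,173) and (431,177). The plate's bottom corners are at (272,246) and (503,260). I'll refit the cover and identify the arm's kinematics.

```bash
cat > cov.py <<'E'
from h import *
T=dict(np.load("top0.npz"));S=dict(np.load("side0.npz"));W=dict(np.load("w1.npz"))
E4=np.eye(4);E4[:3,:3]=R.from_quat(W["r"]).as_matrix();E4[:3,3]=W["p"];EW=E4@W["mount"]
yo_t=un([[525,120],[657,152],[523,155],[645,187]],4,(250,90),(400,0))
yo_s=un([[567,350],[634,313],[570,408],[634,372]],4,(180,140),(400,248))
pl_t=un([[415,47],[790,152],[420,152],[722,240]],4,(250,90),(400,0))
pl_s=un([[322,240],[388,204],[330,335],[390,295]],1.5625,(0,0))
yo_w=un([[308,106],[434,110],[323,173],[431,177]],1.5625,(0,0)); pl_w=un([[272,246],[503,260]],1.5625,(0,0))
def cv(p,full=True):
    n=np.array([np.cos(p[2]),np.sin(p[2]),0]); l=np.array([-n[1],n[0],0]); o=np.array([p[0],p[1],.165]);u=np.array([0,0,1])
    e=p[3]; Y=[o-.008*n+a*(.04+e)*l+b*(.023+e)*u for a,b in((1,1),(-1,1),(1,-1),(-1,-1))]
    P=[o+a*.125*l+(p[4]-.165-(.235 if b else 0))*u for a,b in((1,0),(-1,0),(1,1),(-1,1))]
    w=[proj(W,Y,EW)-yo_w,proj(W,P[2:],EW)-pl_w]
    return np.vstack(w+[proj(T,Y)-yo_t,proj(S,Y)-yo_s,proj(T,P)-pl_t,proj(S,P)-pl_s][:4 if full else 0])
if __name__=="__main__":
  for f in (True,False):
    r=least_squares(lambda p:np.r_[cv(p,f).ravel(),0 if f else (p[4]-.265)*1e3],[.687,-.118,-.26,.008,.265],loss="soft_l1");print("cover",r.x,np.degrees(r.x[2]));print(np.round(cv(r.x,f),1).tolist())
E
python3 cov.py; python3 - <<'E'
from h import *
from rig import robot
a=(np.array([-1.4795,.5285,1.4339,0,1.1814,-.1785]),np.array([.16655,-.60171,.24658]),R.from_quat([.990913,.1345,0,-.001066]))
o=robot.get_obs(); print(o["position"],o["q"]); b=(o["q"],o["position"],R.from_quat(o["tool_rot"]))
def ori(q): return R.from_euler("ZYZYZ",[q[0],q[1]+q[2],q[3],q[4],q[5]])
for q,p,r in (a,b): print((ori(q).inv()*r).as_rotvec(degrees=True))
E
```

```text
cover [ 0.68760932 -0.11741273 -0.26352073  0.00701787  0.25516272] -15.098625675353553
[[0.3, 3.7], [1.5, 4.6], [-1.1, -1.0], [1.3, -0.2], [-3.6, -3.0], [0.9, -3.8], [-0.2, 2.0], [-0.0, 3.3], [-0.9, -1.1], [0.4, -0.1], [-0.5, -0.2], [-1.2, -0.3], [-0.3, 0.5], [-0.6, -0.2], [0.8, 3.0], [-0.6, 2.7], [-0.5, 0.1], [2.0, 0.2], [-2.4, 3.1], [-1.0, 2.7], [-2.8, 2.4], [-0.6, 0.1]]
cover [ 0.68863906 -0.11704463 -0.30012209  0.00715441  0.26153127] -17.1957290191045
[[-0.2, 2.0], [0.7, 4.9], [-1.5, -2.5], [0.6, 0.3], [-4.2, -8.0], [1.2, -4.2]]
[ 0.42950942 -0.090333    0.29091486] [-0.72236772  0.08139703  2.36793219  1.64606581  0.38566449 -0.46246788]Traceback (most recent call last):
  File "<stdin>", line 6, in <module>
  File "<stdin>", line 5, in ori
  File "scipy/spatial/transform/_rotation.pyx", line 1413, in scipy.spatial.transform._rotation.Rotation.from_euler
ValueError: Expected axis specification to be a non-empty string of upto 3 characters, got ZYZYZ
```

```bash
sed -i 's/^    w=\[proj(W,Y,EW)/    Y2=[Y[0]+.008*n,Y[1]+.008*n]+Y[2:]\n    w=[proj(W,Y2,EW)/; s/proj(T,Y)-yo_t/proj(T,Y2)-yo_t/' cov.py; python3 cov.py; python3 - <<'E'
from h import *
from rig import robot
a=(np.array([-1.4795,.5285,1.4339,0,1.1814,-.1785]),np.array([.16655,-.60171,.24658]),R.from_quat([.990913,.1345,0,-.001066]))
o=robot.get_obs(); b=(o["q"],o["position"],R.from_quat(o["tool_rot"]))
def ori(q): return R.from_euler("ZYZ",[q[0],q[1]+q[2],q[3]])*R.from_euler("YZ",q[4:])
for q,p,r in (a,b): print((ori(q).inv()*r).as_rotvec(degrees=True))
E
```

```text
cover [ 0.68630281 -0.11655894 -0.25632563  0.00651826  0.25662698] -14.686376757035653
[[1.3, 0.5], [0.8, 0.9], [-1.3, -0.3], [0.5, 0.1], [-4.4, -2.4], [0.8, -4.0], [0.4, -0.1], [0.3, 0.9], [-1.0, -0.5], [-0.0, 0.2], [-0.1, 0.0], [-1.1, -0.0], [0.1, 0.5], [-0.5, -0.2], [0.4, 3.6], [-0.8, 2.7], [-0.9, 0.6], [1.9, 0.3], [-2.0, 2.9], [-0.9, 2.4], [-2.4, 2.3], [-0.6, -0.1]]
cover [ 0.68617473 -0.11584781 -0.25583     0.00671648  0.26189895] -14.657979347730317
[[0.5, 0.5], [0.4, 0.9], [-2.0, -0.0], [0.2, 0.4], [-5.7, -4.2], [0.9, -5.8]]
[ 2.05089263e-03 -7.41835694e-03  8.99987708e+01]
[0.00000000e+00 2.29626022e-14 9.00000000e+01]
```

```bash
python3 - <<'E'
from h import *
delta([.4655,.217,.22],Rt(30.9))
E
```

```text
[-69.6, -307.5, 36.7] [15.9, -44.2, -39.7]
```

```bash
python3 -m crank '[-69.6,-307.5,36.7,15.9,-44.2,-39.7,0,-69.6,-307.5,36.7,15.9,-44.2,-39.7,0,-69.6,-307.5,36.7,15.9,-44.2,-39.7,0,-69.6,-307.5,36.7,15.9,-44.2,-39.7,0,-69.6,-307.5,36.7,15.9,-44.2,-39.7,0]' >/dev/null
python3 - <<'E'
from h import *
from rig import robot
o=robot.get_obs(); print(o["position"],o["q"].round(3))
np.savez("k3.npz",q=o["q"],p=o["position"],r=o["tool_rot"])
delta([.4655,.217,.22],Rt(30.9))
E
```

```text
[ 0.43951047 -0.00291828  0.26753008] [-0.404  0.111  2.249  0.77   0.307  0.478]
[-3.6, -220.5, 51.8] [9.8, -32.9, -29.8]
```

```bash
python3 -m crank '[-3.6,-220.5,51.8,9.8,-32.9,-29.8,0,-3.6,-220.5,51.8,9.8,-32.9,-29.8,0,-3.6,-220.5,51.8,9.8,-32.9,-29.8,0,-3.6,-220.5,51.8,9.8,-32.9,-29.8,0,-3.6,-220.5,51.8,9.8,-32.9,-29.8,0]' >/dev/null
python3 - <<'E'
from h import *
from rig import robot
o=robot.get_obs(); print(o["position"],o["q"].round(3))
np.savez("k4.npz",q=o["q"],p=o["position"],r=o["tool_rot"])
delta([.4655,.217,.22],Rt(30.9))
D=[([-1.4795,.5285,1.4339,0,1.1814,-.1785],[.16655,-.60171,.24658])]+[(np.load(f)["q"],np.load(f)["p"]) for f in("k3.npz","k4.npz")]+[([-0.72236772,0.08139703,2.36793219,1.64606581,0.38566449,-0.46246788],[0.42950942,-0.090333,0.29091486])]
def fk(q,L):
    h,a,b,c,d,e=L; A=R.from_euler("Z",q[0]);B=A*R.from_euler("Y",q[1]);C=A*R.from_euler("Y",q[1]+q[2])
    t=C*R.from_euler("ZY",[q[3],q[4]])
    return A.apply([0,d,h])+B.apply([0,0,a])+C.apply([e,0,b])+t.apply([0,0,c])
f=lambda L:np.ravel([fk(np.array(q),L)-p for q,p in D])*1e3
r=least_squares(f,[.15,.45,.4,.25,.1,0]);print(r.x.round(4),np.abs(r.fun).max())
np.save("L.npy",r.x)
E
```

```text
[0.45886108 0.15057617 0.23527424] [0.07  0.281 1.957 0.041 0.659 1.285]
[23.4, -61.4, 19.2] [3.6, -13.7, -12.1]
[0.2745 0.5879 0.3918 0.2805 0.111  0.1142] 0.004479492766135129
```

The kinematic model fits to a few microns, so I can check that leaning for the dump is feasible.

```bash
cat >> h.py <<'E'
LO=np.array([-3.08,-.75,.22,-1.43,0,-2.85]);HI=np.array([3.08,2.2,2.44,4.57,2.65,2.85])
def fk(q,L=np.load("L.npy")):
    h,a,b,c,d,e=L; A=R.from_euler("Z",q[0]);B=A*R.from_euler("Y",q[1]);C=A*R.from_euler("Y",q[1]+q[2])
    t=C*R.from_euler("ZYZ",[q[3],q[4],q[5]+np.pi/2])
    return A.apply([0,d,h])+B.apply([0,0,a])+C.apply([e,0,b])+t.apply([0,0,c]),t
def ik(p,r,q0):
    def f(q):
        P,t=fk(q); return np.r_[(P-p)*10,(t.inv()*r).as_rotvec()]
    s=least_squares(f,np.clip(q0,LO+1e-3,HI-1e-3),bounds=(LO,HI),xtol=1e-12,ftol=1e-12); return s.x,np.abs(s.fun).max()
CO=np.array([.6865,-.1165,.165]);CY=-14.8
def cw(x,y=0,z=0):
    c,s=np.cos(np.radians(CY)),np.sin(np.radians(CY)); return CO+[c*x-s*y,s*x+c*y,z]
def tcp(o,r): return np.array(o)-.006*r.apply([0,0,1])  # grasp point o -> TCP
E
python3 - <<'E'
from h import *
q=np.load("k4.npz")["q"]
r=Rt(30.9); q0,e=ik(tcp([.4655,.217,.064],r),r,q);print("grasp",q0.round(2),e)
r=Rt(CY); q1,e=ik(tcp(cw(-.225),r),r,q0);print("pre",q1.round(2),e)
q2,e=ik(tcp(cw(-.093),r),r,q1);print("in",q2.round(2),e)
for s in(1,-1):
    qq=q2
    for l in range(0,71,5):
        r=Rt(CY,s*l);qn,e=ik(tcp(cw(-.093),r),r,qq)
        if l%10==0: print(s*l,qn.round(2),"%.4f"%e,np.abs(qn-qq).max().round(2))
        qq=qn
E
```

```text
grasp [ 0.22  0.67  1.85 -0.    0.62  1.25] 1.6653345369377348e-15
pre [-0.36  0.45  1.88 -0.    0.81  1.47] 2.4416586135433282e-14
in [-0.34  0.59  1.56  0.    0.99  1.49] 4.718447854656915e-15
0 [-0.34  0.59  1.56  0.    0.99  1.49] 0.0000 0.0
10 [-0.42  0.6   1.57  0.2   1.01  1.3 ] 0.0000 0.1
20 [-0.5   0.61  1.58  0.39  1.07  1.12] 0.0000 0.09
30 [-0.58  0.65  1.58  0.55  1.15  0.97] 0.0000 0.08
40 [-0.64  0.7   1.58  0.68  1.25  0.84] 0.0000 0.06
50 [-0.69  0.76  1.57  0.79  1.36  0.74] 0.0000 0.06
60 [-0.74  0.83  1.56  0.88  1.48  0.66] 0.0000 0.06
70 [-0.77  0.91  1.54  0.96  1.6   0.59] 0.0000 0.06
0 [-0.34  0.59  1.56  0.    0.99  1.49] 0.0000 0.0
-10 [-0.26  0.61  1.54 -0.21  1.    1.69] 0.0000 0.1
-20 [-0.18  0.64  1.52 -0.4   1.05  1.87] 0.0000 0.1
-30 [-0.1   0.68  1.5  -0.58  1.12  2.03] 0.0000 0.09
-40 [-0.04  0.74  1.48 -0.73  1.22  2.16] 0.0000 0.07
-50 [ 0.01  0.8   1.45 -0.87  1.32  2.26] 0.0000 0.06
-60 [ 0.05  0.87  1.43 -0.98  1.44  2.34] 0.0000 0.06
-70 [ 0.08  0.95  1.4  -1.09  1.56  2.4 ] 0.0000 0.06
```

```bash
python3 -m crank '[23.4,-61.4,19.2,3.6,-13.7,-12.1,0,23.4,-61.4,19.2,3.6,-13.7,-12.1,0,23.4,-61.4,19.2,3.6,-13.7,-12.1,0,23.4,-61.4,19.2,3.6,-13.7,-12.1,0,23.4,-61.4,19.2,3.6,-13.7,-12.1,0]'
python3 - <<'E'
from rig import robot
from h import *
import cv2
o=robot.get_obs(); c=robot.camera("wrist"); np.savez("w2.npz",p=o["position"],r=o["tool_rot"],**c)
cv2.imwrite("pics/w2.png",cv2.resize(c["pixels"][:,:,::-1],(800,600),interpolation=cv2.INTER_CUBIC))
delta([.4655,.217,.22],Rt(30.9))
E
```

```text
time: 3.12
position: [0.4656, 0.2172, 0.2197]
tool_rot: [0.964, 0.265, 0.002, -0.002]
ft_force: [-1.2, -0.3, 0.0]
grip_width: 0.0869
grip_force: 0.0
[0.8, 0.4, -0.2] [-0.2, -0.2, -0.2]
```

View pics/w2.png

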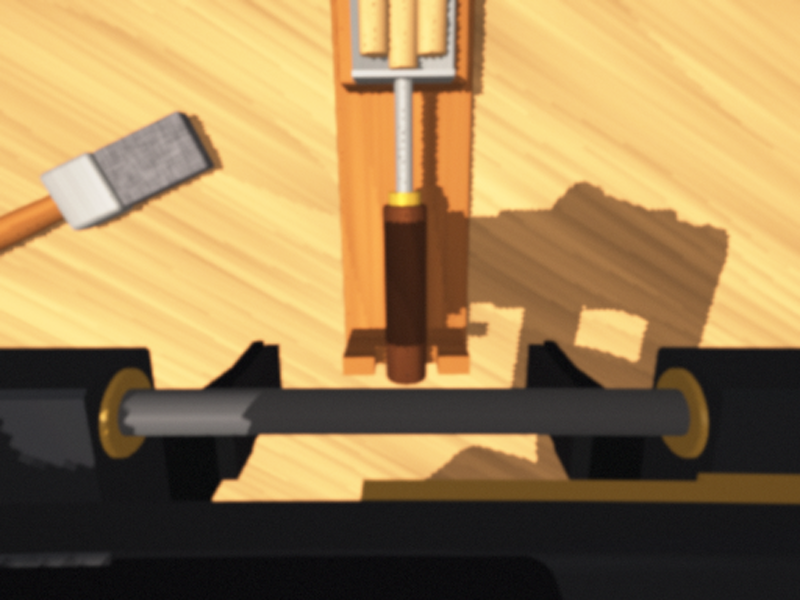

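The handle sits on the axis at about column 405. The ring spans rows 193–206, the handle's rear end is at row 380, and the boat's rear wall is at row 75 and column 404.

```bash
python3 - <<'E'
from h import *
W=dict(np.load("w2.npz"));E4=np.eye(4);E4[:3,:3]=R.from_quat(W["r"]).as_matrix();E4[:3,3]=W["p"];EW=E4@W["mount"]
obs=un([[404,73],[405,194],[405,382]],1.5625,(0,0))
def f(p):
    a=np.array([np.cos(p[2]),np.sin(p[2]),0]);o=np.array([p[0],p[1],.064])
    return (proj(W,[o+.117*a+[0,0,.012],o+.05*a,o-.06*a],EW)-obs).ravel()
r=least_squares(f,[.4655,.217,.54]);print(r.x,np.degrees(r.x[2]),r.fun.round(1))
delta(tcp([r.x[0],r.x[1],.064],Rt(30.9)),Rt(np.degrees(r.x[2])))
E
```

```text
[0.4657398  0.2170282  0.54073074] 30.981589463438443 [ 0.1 -0.4 -0.2  4.4  0.1 -4.7]
[0.4, 0.9, 149.8] [-0.2, -0.2, -0.2]
```

```bash
python3 -m crank '[0.4,0.5,35,-0.2,-0.2,-0.2,0,0.4,0.5,70,-0.2,-0.2,-0.2,0,0.4,0.5,105,-0.2,-0.2,-0.2,0,0.4,0.5,130,-0.2,-0.2,-0.2,0,0.4,0.5,150,-0.2,-0.2,-0.2,0]' 40
python3 -m crank '[0,0,0,0,0,0,0,0,0,0,0,0,0,255,0,0,0,0,0,0,255,0,0,0,0,0,0,255,0,0,0,0,0,0,255]' 40
python3 -m crank '[0,0,0,0,0,0,255,0,0,0,0,0,0,255,0,0,0,0,0,0,255,0,0,0,0,0,0,255,0,0,0,0,0,0,255]' 40
python3 -c "
from h import *
from rig import robot
print(repr(robot.get_obs()['position']),robot.get_obs()['tool_rot']);delta(tcp([.4655,.217,.064],Rt(30.9)),Rt(30.9))"
```

```text
time: 3.58
position: [0.4639, 0.2172, 0.069]
tool_rot: [0.964, 0.267, -0.0, -0.0]
ft_force: [0.0, 0.1, -0.3]
grip_width: 0.087
grip_force: 0.0
time: 4.0
position: [0.4666, 0.2196, 0.072]
tool_rot: [0.963, 0.268, 0.003, -0.001]
ft_force: [0.4, 0.5, 0.4]
grip_width: 0.068
grip_force: 0.0
time: 4.42
position: [0.4656, 0.2197, 0.0704]
tool_rot: [0.963, 0.269, 0.001, -0.001]
ft_force: [0.9, -0.4, 1.3]
grip_width: 0.0351
grip_force: 0.0
array([0.46564893, 0.21973536, 0.07040915]) [ 9.63271632e-01  2.68526455e-01  9.05329176e-04 -6.97631041e-04]
[-1.5, 2.3, 0.4] [-0.0, -0.1, 0.3]
```

```bash
for i in 1 2; do python3 -m crank '[0,0,0,0,0,0,255,0,0,0,0,0,0,255,0,0,0,0,0,0,255,0,0,0,0,0,0,255,0,0,0,0,0,0,255]' 40; done
```

```text
time: 4.83
position: [0.4656, 0.2196, 0.0703]
tool_rot: [0.963, 0.268, 0.001, -0.001]
ft_force: [0.7, -0.9, -0.6]
grip_width: 0.025
grip_force: 39.9
time: 5.25
position: [0.4656, 0.2196, 0.0703]
tool_rot: [0.963, 0.268, 0.001, -0.001]
ft_force: [-0.6, -0.6, 0.4]
grip_width: 0.0253
grip_force: 39.9
```

```bash
python3 -m crank '[0,0,-4,0,0,0,255,0,0,-12,0,0,0,255,0,0,-24,0,0,0,255,0,0,-38,0,0,0,255,0,0,-52,0,0,0,255]' 40
python3 -m crank '[0,0,-14,0,0,0,255,0,0,-28,0,0,0,255,0,0,-40,0,0,0,255,0,0,-47,0,0,0,255,0,0,-50,0,0,0,255]' | grep -E "pos|force"
python3 -m crank '[0,0,0,0,0,1,255,0,0,0,0,0,3,255,0,0,0,0,0,6,255,0,0,0,0,0,10,255,0,0,0,0,0,14,255]' >/dev/null
python3 -m crank '[0,0,0,0,0,4,255,0,0,0,0,0,8,255,0,0,0,0,0,12,255,0,0,0,0,0,16,255,0,0,0,0,0,20,255]' >/dev/null
python3 -m crank '[0,0,0,0,0,4,255,0,0,0,0,0,8,255,0,0,0,0,0,10,255,0,0,0,0,0,11.5,255,0,0,0,0,0,11.9,255]'
python3 -c "
from h import *
r=Rt(CY);delta(tcp(cw(-.235),r),r)"
```

```text
time: 5.67
position: [0.4648, 0.2195, 0.1231]
tool_rot: [0.963, 0.269, -0.0, -0.001]
ft_force: [0.8, -0.2, -1.9]
grip_width: 0.0249
grip_force: 40.0
position: [0.4658, 0.2196, 0.1738]
ft_force: [-0.0, 0.2, -1.5]
grip_force: 40.0
time: 7.33
position: [0.4648, 0.2193, 0.1714]
tool_rot: [0.992, -0.129, -0.001, -0.001]
ft_force: [-0.5, 0.1, -1.1]
grip_width: 0.0249
grip_force: 40.0
[65.4, 268.0, -0.0] [-0.1, 0.1, -0.0]
```

```bash
python3 -m crank '[1,3,0,0,0,0,255,2,10,0,0,0,0,255,4,20,0,0,0,0,255,7,33,0,0,0,0,255,10,48,0,0,0,0,255]' >/dev/null
python3 -m crank '[4,16,0,0,0,0,255,8,32,0,0,0,0,255,12,48,0,0,0,0,255,16,64,0,0,0,0,255,20,80,0,0,0,0,255]' >/dev/null
python3 -m crank '[4,16,0,0,0,0,255,8,32,0,0,0,0,255,12,48,0,0,0,0,255,16,64,0,0,0,0,255,20,80,0,0,0,0,255]' >/dev/null
python3 -m crank '[4,16,0,0,0,0,255,8,32,0,0,0,0,255,11,45,0,0,0,0,255,14,55,0,0,0,0,255,15,60,0,0,0,0,255]'
python3 -m crank '[0,0,0,0,0,0,255,0,0,0,0,0,0,255,0,0,0,0,0,0,255,0,0,0,0,0,0,255,0,0,0,0,0,0,255]' >/dev/null
python3 - <<'E'
from h import *
from rig import robot
import cv2
r=Rt(CY);delta(tcp(cw(-.235),r),r)
t=robot.camera("top");s=robot.camera("side");o=robot.get_obs();w=robot.camera("wrist")
np.savez("w3.npz",p=o["position"],r=o["tool_rot"],**w); np.savez("t3.npz",**t); np.savez("s3.npz",**s)
def cr(im,x,y,w,h,k): return cv2.resize(im[y:y+h,x:x+w,::-1],(w*k,h*k),interpolation=cv2.INTER_CUBIC)
B=proj(s,[cw(-.04)])[0].astype(int); x,y=B-[50,30]; print("side off",x,y)
a=cr(s["pixels"],x,y,100,75,4)
Bt=proj(t,[cw(-.04)])[0].astype(int); x,y=Bt-[50,38]; print("top off",x,y)
b=cr(t["pixels"],x,y,100,75,4)
c=cr(w["pixels"],96,0,320,120,2)
img=np.full((600,800,3),0,np.uint8); img[:300,:400]=a; img[:300,400:]=b; img[300:540,80:720]=c
cv2.imwrite("pics/p3.png",img)
E
```

```text
time: 9.0
position: [0.4601, -0.0581, 0.1719]
tool_rot: [0.992, -0.129, 0.001, -0.001]
ft_force: [0.4, -0.6, -2.9]
grip_width: 0.0251
grip_force: 40.0
[-0.4, 1.0, 0.8] [-0.1, -0.0, 0.1]
side off 186 139
top off 242 102
```

View pics/p3.png

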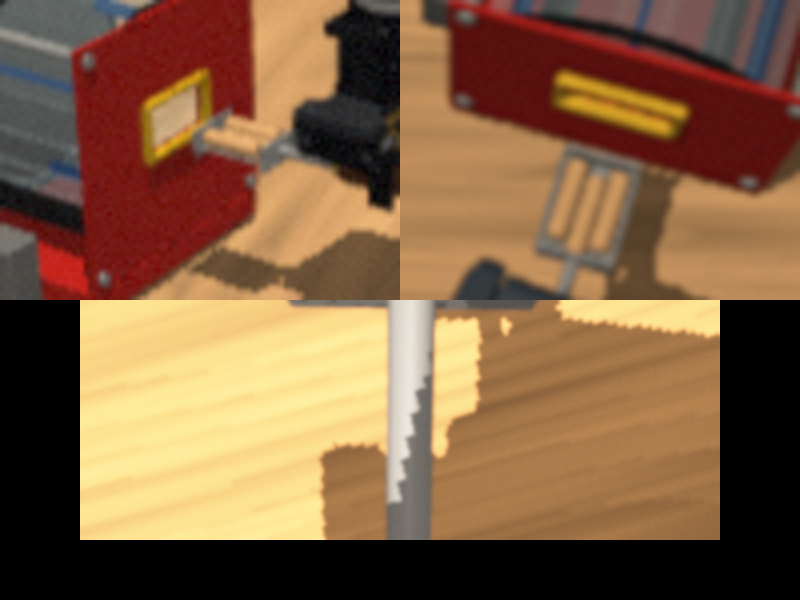

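The dowels are still in the boat and it points at the slot. In the top panel, the boat's front corners are at (567,148) and (643,160). I'll overlay the predicted outlines on enlarged crops to check the lateral offset and the droop.

```bash
python3 - <<'E'
from h import *
import cv2
T=dict(np.load("t3.npz"));S=dict(np.load("s3.npz"));W=np.load("w3.npz")
r=R.from_quat(W["r"]); o=W["p"]+.006*r.apply([0,0,1]); 
def bx(x,y,z): return o+r.apply([.155+x,-y,-z])
img=np.zeros((600,800,3),np.uint8)
def panel(c,x,y,w,h,k):
    im=cv2.resize(c["pixels"][y:y+h,x:x+w,::-1],(w*k,h*k),interpolation=cv2.INTER_CUBIC)
    def d(P,col):
        q=((proj(c,P)-[x,y]+.5)*k-.5)
        for a in q.round().astype(int): cv2.circle(im,tuple(int(v) for v in a),2,col,-1)
    d([bx(a*.038,b*.027,.012) for a in(1,-1) for b in(1,-1)],(255,0,255))
    d([bx(a*.038,0,0) for a in(-1,-2)],(255,255,0))
    d([cw(-.008,a*.0465,b*.0295) for a in(1,-1) for b in(1,-1)],(0,255,0))
    return im
a=panel(S,218,148,50,40,12)[:, :]; b=panel(T,274,115,40,60,8)
print(a.shape,b.shape)
img[:480,:480]=a[:480,:480]; img[:480,480:800]=b
cv2.imwrite("pics/p4.png",img)
E
```

```text
(480, 600, 3) (480, 320, 3)
```

View pics/p4.png

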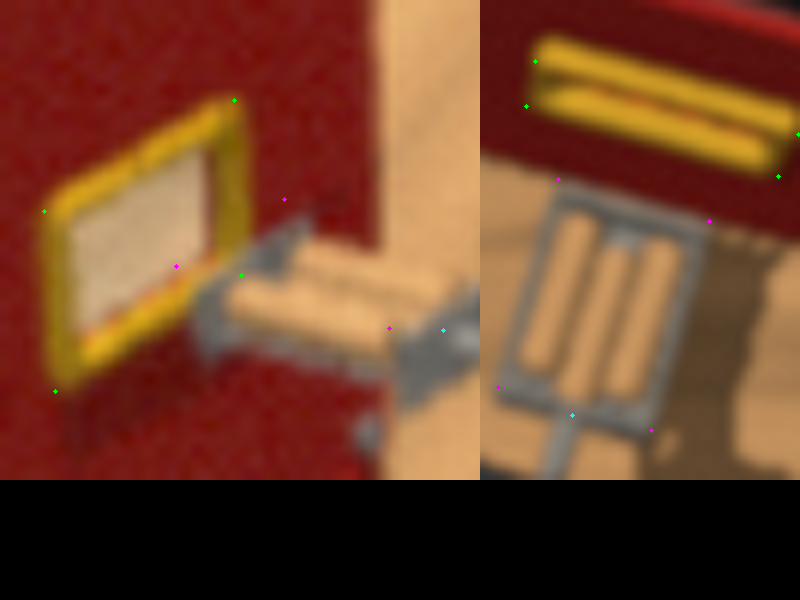

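In the side panel, the boat's front wall corners are seen at (197,288) and (310,215), against predictions of (176,267) and (284,200). The top panel's corners are offset by about (+2,+7). I'll fit the boat's offset from these.

```bash
python3 - <<'E'
from h import *
T=dict(np.load("t3.npz"));S=dict(np.load("s3.npz"));W=np.load("w3.npz")
r=R.from_quat(W["r"]); o=W["p"]+.006*r.apply([0,0,1])
so=un([[197,288],[310,215],[395,343]],12,(218,148)); to=un([[562,185],[708,228],[503,395],[652,438]],8,(274,115),(480,0))
def f(p):
    Q=r*R.from_euler("yz",[-p[3],p[4]])   # p3 droop
    b=lambda a,l:o+Q.apply([.155+p[0],-p[1],-p[2]])+Q.apply([a*.038,-l*.027,-.012])
    # droop about the grip: nose down => tool -? sign found by fit
    return np.r_[(proj(S,[b(1,1),b(1,-1),b(-1,1)])-so).ravel(),(proj(T,[b(1,1),b(1,-1),b(-1,1),b(-1,-1)])-to).ravel(),p[2]*100*0,p[3]*10]
s=least_squares(f,np.zeros(5));p=s.x;print("dx,dy,dz mm",p[:3]*1e3,"droop,yaw deg",np.degrees(p[3:]));print(s.fun.round(1))
Q=r*R.from_euler("yz",[-p[3],p[4]]); B=o+Q.apply([.155+p[0],-p[1],-p[2]])
c,sn=np.cos(np.radians(CY)),np.sin(np.radians(CY));d=B-CO;print("boat in cover",c*d[0]+sn*d[1],-sn*d[0]+c*d[1],d[2]); x=Q.apply([1,0,0]);print("axis elev",np.degrees(np.arcsin(x[2])),"yaw",np.degrees(np.arctan2(x[1],x[0])))
E
```

```text
dx,dy,dz mm [-1.99645585 -0.19183458 -3.42574969] droop,yaw deg [0.84919469 0.71726452]
[-0.9 -0.4 -1.2  0.1  0.2 -0.   0.1  0.5  0.6  0.6 -0.2  0.   0.   0.2
 -0.   0.1]
boat in cover -0.08150594319505326 -0.0009162012304356759 -0.004811479787788009
axis elev -0.8176823104747603 yaw -15.418206662057457
```

```bash
python3 -m crank '[0,-0.5,-0.5,0,0.5,0,255,0,-0.5,-1,0,1,0,255,0,-0.5,-1,0,1.5,0,255,0,-0.5,-1,0,1.5,0,255,0,-0.5,-1,0,1.5,0,255]' 40 | grep pos
python3 -m crank '[3,0,0.1,0,0,0,255,10,0,0.3,0,0,0,255,19,0,0.5,0,0,0,255,28,0,0.7,0,0,0,255,37,0,1,0,0,0,255]' >/dev/null
python3 -m crank '[9,0,0.2,0,0,0,255,19,0,0.5,0,0,0,255,28,0,0.7,0,0,0,255,37,0,1,0,0,0,255,47,0,1.2,0,0,0,255]'|grep -E "pos|ft"
python3 -m crank '[10,0,0.2,0,0,0,255,20,0,0.5,0,0,0,255,30,0,0.8,0,0,0,255,40,0,1,0,0,0,255,47,0,1.2,0,0,0,255]' >/dev/null
python3 -m crank '[5,0,0.1,0,0,0,255,9,0,0.2,0,0,0,255,11,0,0.3,0,0,0,255,12,0,0.3,0,0,0,255,12,0,0.3,0,0,0,255]'
python3 -c "
from h import *
r=Rt(CY,0,1.5);delta(tcp(cw(-.093,0,.001),r),r)"
```

```text
position: [0.46, -0.0557, 0.1729]
position: [0.5422, -0.0773, 0.1727]
ft_force: [0.9, -0.7, -0.9]
time: 11.65
position: [0.5984, -0.0921, 0.1729]
tool_rot: [0.992, -0.128, 0.013, 0.001]
ft_force: [0.2, 0.4, -0.8]
grip_width: 0.0248
grip_force: 40.0
[-1.8, 1.1, 0.8] [-0.1, -0.0, 0.0]
```

```bash
python3 -m crank '[0,0.6,0,6,0,0,255,0,1.2,0.1,12,0,0,255,0,1.9,0.3,18,0,0,255,0,2.4,0.5,24,0,0,255,0,3,0.8,30,0,0,255]' 40 | grep -E "pos|ft"
python3 -m crank '[0,0.6,0,6,0,0,255,0,1.2,0.1,12,0,0,255,0,1.9,0.3,18,0,0,255,0,2.4,0.5,24,0,0,255,0,3,0.8,30,0,0,255]' | grep -E "pos|ft"
python3 -m crank '[0,0.3,0,3,0,0,255,0,0.6,0,6,0,0,255,0,0.6,0,6,0,0,255,0,0.6,0,6,0,0,255,0,0.6,0,6,0,0,255]'
python3 -m crank '[0,0,0,0,0,0,255,0,0,0,0,0,0,255,0,0,0,0,0,0,255,0,0,0,0,0,0,255,0,0,0,0,0,0,255]' | grep -E "pos|ft"
python3 - <<'E'
from h import *
from rig import robot
import cv2
t=robot.camera("top");s=robot.camera("side")
img=np.zeros((600,800,3),np.uint8)
for i,c in enumerate((s,t)):
    x,y=proj(c,[cw(.06,0,-.03)])[0].astype(int)-[25,37]; print(x,y)
    if i==0:x-=5
    img[:600,400*i:400*i+400]=cv2.resize(c["pixels"][y:y+75,x:x+50,::-1],(400,600),interpolation=cv2.INTER_CUBIC)
cv2.imwrite("pics/p5.png",img); delta(tcp(cw(-.0915,-.001,.002),Rt(CY)),Rt(CY,66,0))
E
```

```text
position: [0.598, -0.0955, 0.1731]
ft_force: [-0.6, 0.4, -2.2]
position: [0.5975, -0.0985, 0.1704]
ft_force: [-0.3, 0.8, -2.2]
time: 12.9
position: [0.5974, -0.0975, 0.1697]
tool_rot: [0.833, -0.1, 0.081, -0.539]
ft_force: [-1.3, 0.3, -0.4]
grip_width: 0.0251
grip_force: 40.0
position: [0.5973, -0.0974, 0.1697]
ft_force: [-0.0, -0.2, -1.9]
190 133
276 72
[-0.3, -4.5, 1.7] [-0.1, -0.6, 1.4]
```

View pics/p5.png

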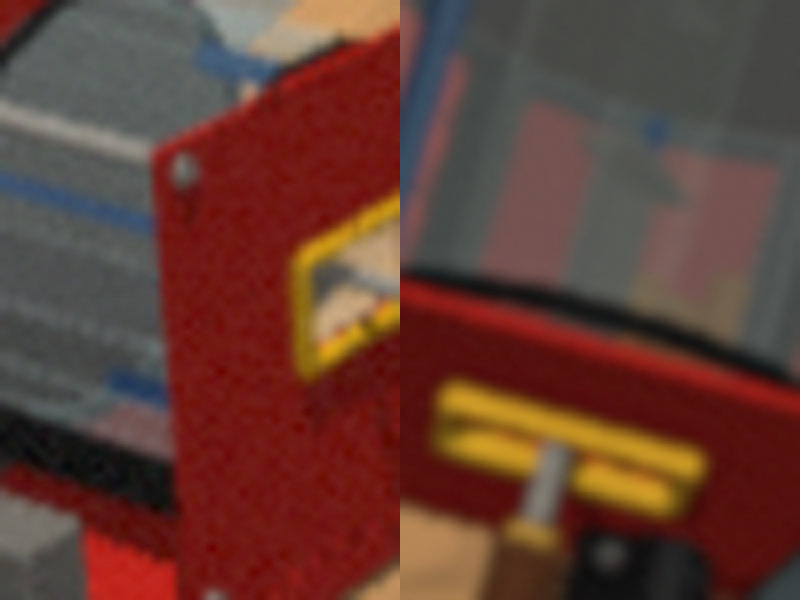

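The pale dowels show through the drum at lower right, about (690,300) in the top panel, and the rod is clear of the slot edges. I'll rock it once more, then level it and draw it out.

```bash
python3 -m crank '[0,0.4,0,4,0,0,255,0,0.8,0,8,0,0,255,0,0.8,0,8,0,0,255,0,0.4,0,4,0,0,255,0,0.8,0,8,0,0,255]' | grep ft
python3 -m crank '[0,0,0,0,0,0,255,0,0,0,0,0,0,255,0,0,0,0,0,0,255,0,-0.4,0,-4,0,0,255,0,-0.8,0,-8,0,0,255]' | grep ft
python3 -m crank '[0,-0.6,0,-6,0,0,255,0,-1.2,0.1,-12,0,0,255,0,-1.9,0.3,-18,0,0,255,0,-2.4,0.5,-24,0,0,255,0,-3,0.8,-30,0,0,255]' | grep -E "pos|ft"
python3 -m crank '[0,-0.6,0,-6,0,0,255,0,-1.2,0.1,-12,0,0,255,0,-1.9,0.3,-18,0,0,255,0,-2.4,0.5,-24,0,0,255,0,-3,0.8,-30,0,0,255]' | grep -E "pos|ft"
python3 -m crank '[0,-0.3,0,-3,0,0,255,0,-0.6,0,-6,0,0,255,0,-0.6,0,-6,0,0,255,0,-0.6,0,-6,0,0,255,0,-0.6,0,-6,0,0,255]'
python3 - <<'E'
from h import *
from rig import robot
import cv2
r=Rt(CY,0,1.5);delta(tcp(cw(-.093,0,.001),r),r)
t=robot.camera("top");c=t
x,y=proj(c,[cw(.06,0,-.03)])[0].astype(int)-[25,37]
cv2.imwrite("pics/p6.png",cv2.resize(c["pixels"][y:y+75,x:x+50,::-1],(400,600),interpolation=cv2.INTER_CUBIC))
E
```

```text
ft_force: [-0.2, 0.1, -0.2]
ft_force: [-0.2, 0.6, -1.7]
position: [0.5976, -0.0962, 0.1729]
ft_force: [0.4, 0.4, -2.1]
position: [0.5981, -0.0927, 0.1744]
ft_force: [-0.6, 0.7, -2.6]
time: 15.5
position: [0.5981, -0.0923, 0.1731]
tool_rot: [0.992, -0.129, 0.013, 0.0]
ft_force: [0.2, -0.4, -1.3]
grip_width: 0.0253
grip_force: 40.0
[-1.6, 0.8, 1.1] [-0.2, -0.0, 0.0]
```

```bash
python3 -m crank '[-4,0,-0.1,0,0,0,255,-12,0,-0.3,0,0,0,255,-22,0,-0.6,0,0,0,255,-32,0,-0.8,0,0,0,255,-42,0,-1.1,0,0,0,255]' | grep ft
python3 -m crank '[-10,0,-0.3,0,0,0,255,-20,0,-0.5,0,0,0,255,-30,0,-0.8,0,0,0,255,-40,0,-1,0,0,0,255,-50,0,-1.3,0,0,0,255]' | grep ft
python3 -m crank '[-10,0,-0.3,0,0,0,255,-20,0,-0.5,0,0,0,255,-30,0,-0.8,0,0,0,255,-40,0,-1,0,0,0,255,-50,0,-1.3,0,0,0,255]' | grep -E "pos|ft"
python3 -m crank '[0,0.5,1,0,-1.5,0,255,0,0.5,1,0,-1.5,0,255,0,0.5,1,0,-1.5,0,255,0,0.5,1,0,-1.5,0,255,0,0.5,1,0,-1.5,0,255]' | grep -E "time|pos"
python3 - <<'E'
from h import *
from rig import robot
import cv2
t=robot.camera("top");np.savez("t7.npz",**t);T=dict(np.load("t3.npz"))
for c in(T,t):
    for x in(.0,):
        q=proj(c,[cw(-.081+a,b,0) for a in(-.015,0,.015) for b in(-.017,0,.017)]).round().astype(int)
        print([c["pixels"][v,u].tolist() for u,v in q])
rt=Rt(31.1); delta([.4656,.2196,.1723],rt)
E
```

```text
ft_force: [0.0, 0.6, -1.8]
ft_force: [0.2, 0.9, -2.3]
position: [0.4602, -0.0559, 0.173]
ft_force: [-0.6, 0.2, -1.8]
time: 17.22
position: [0.4612, -0.0567, 0.172]
[[181, 134, 86], [177, 132, 84], [186, 139, 89], [172, 127, 82], [191, 142, 91], [199, 147, 94], [188, 139, 88], [200, 149, 95], [198, 147, 95]]
[[134, 129, 118], [139, 133, 123], [122, 117, 107], [135, 129, 119], [140, 134, 123], [122, 116, 107], [136, 130, 120], [141, 135, 124], [122, 117, 107]]
[-66.1, -268.3, 0.2] [-0.1, -0.1, -45.9]
```

```bash
python3 -m crank '[-4,-16,0,0,0,0,255,-10,-40,0,0,0,0,255,-16,-65,0,0,0,0,255,-23,-92,0,0,0,0,255,-30,-120,0,0,0,0,255]' >/dev/null
python3 -m crank '[-7,-30,0,0,0,0,255,-15,-60,0,0,0,0,255,-22,-90,0,0,0,0,255,-29,-120,0,0,0,0,255,-36,-148,0,0,0,0,255]' >/dev/null
python3 -m crank '[0,0,0,0,0,-4,255,0,0,0,0,0,-9,255,0,0,0,0,0,-14,255,0,0,0,0,0,-19,255,0,0,0,0,0,-24,255]' >/dev/null
python3 -m crank '[0,0,0,0,0,-5,255,0,0,0,0,0,-10,255,0,0,0,0,0,-15,255,0,0,0,0,0,-19,255,0,0,0,0,0,-21.9,255]'
python3 -m crank '[0,0,0,0,0,0,255,0,0,0,0,0,0,255,0,0,0,0,0,0,255,0,0,0,0,0,0,255,0,0,0,0,0,0,255]' >/dev/null
python3 -c "
from h import *
delta([.4656,.2196,.1723],Rt(31.1));delta([.4656,.2196,.0723],Rt(31.1,0,1.5))"
```

```text
time: 18.93
position: [0.4655, 0.2193, 0.1724]
tool_rot: [0.963, 0.27, 0.001, -0.001]
ft_force: [-0.6, -0.0, -1.7]
grip_width: 0.0254
grip_force: 40.0
[0.2, -0.2, 0.2] [-0.1, -0.1, 0.0]
[0.0, -0.1, 100.2] [-0.1, 1.4, 0.0]
```

```bash
python3 -m crank '[0,0,15,0,0.5,0,255,0,0,30,0,1,0,255,0,0,45,0,1.3,0,255,0,0,60,0,1.3,0,255,0,0,72,0,1.3,0,255]' >/dev/null
python3 -m crank '[0,0,8,0,0,0,255,0,0,15,0,0,0,255,0,0,21,0,0,0,255,0,0,25,0,0,0,255,-0.6,0,28,0,0,0,255]'
python3 -m crank '[0,0,0.5,0,0,0,255,0,0,1,0,0,0,255,0,0,1.5,0,0,0,255,0,0,1.5,0,0,0,255,0,0,1.5,0,0,0,255]'
```

```text
time: 20.18
position: [0.466, 0.2196, 0.0723]
tool_rot: [0.963, 0.268, 0.012, -0.004]
ft_force: [-0.6, -0.3, -1.3]
grip_width: 0.0252
grip_force: 40.0
time: 20.6
position: [0.4659, 0.2196, 0.0713]
tool_rot: [0.963, 0.268, 0.012, -0.004]
ft_force: [-0.4, -0.7, -1.2]
grip_width: 0.0249
grip_force: 40.0
```

```bash
python3 -m crank '[0,0,0,0,0,0,150,0,0,0,0,0,0,130,0,0,0,0,0,0,100,0,0,0,0,0,0,60,0,0,0,0,0,0,0]' | grep -E "ft|width"
for i in 1 2; do python3 -m crank '[0,0,0,0,0,0,0,0,0,0,0,0,0,0,0,0,0,0,0,0,0,0,0,0,0,0,0,0,0,0,0,0,0,0,0]' | grep -E "ft|width"; done
python3 -m crank '[0,0,-8,0,0,0,0,0,0,-22,0,0,0,0,0,0,-40,0,0,0,0,0,0,-60,0,0,0,0,0,0,-80,0,0,0,0]' | grep ft
python3 -m crank '[0,0,-20,0,0,0,0,0,0,-40,0,0,0,0,0,0,-60,0,0,0,0,0,0,-75,0,0,0,0,0,0,-80,0,0,0,0]' | grep -E "pos|ft"
python3 - <<'E'
from h import *
from rig import robot
import cv2
s=robot.camera("side");t=robot.camera("top");o=robot.get_obs();w=robot.camera("wrist")
np.savez("s9.npz",**s);np.savez("w9.npz",p=o["position"],r=o["tool_rot"],**w)
img=np.zeros((600,800,3),np.uint8)
img[:300,:500]=cv2.resize(s["pixels"][235:295,185:285,::-1],(500,300),interpolation=cv2.INTER_CUBIC)
img[:,500:]=cv2.resize(t["pixels"][60:160,275:325,::-1],(300,600),interpolation=cv2.INTER_CUBIC)
img[300:,:400]=cv2.resize(w["pixels"][:,:,::-1],(400,300),interpolation=cv2.INTER_AREA)
cv2.imwrite("pics/p10.png",img)
E
```

```text
ft_force: [-0.5, 0.1, -0.5]
grip_width: 0.0504
ft_force: [1.2, 0.0, -0.2]
grip_width: 0.0823
ft_force: [0.7, -0.4, 0.8]
grip_width: 0.087
ft_force: [-0.5, 0.2, 0.0]
position: [0.4635, 0.2177, 0.2339]
ft_force: [-0.3, 0.5, 0.5]
```

View pics/p10.png

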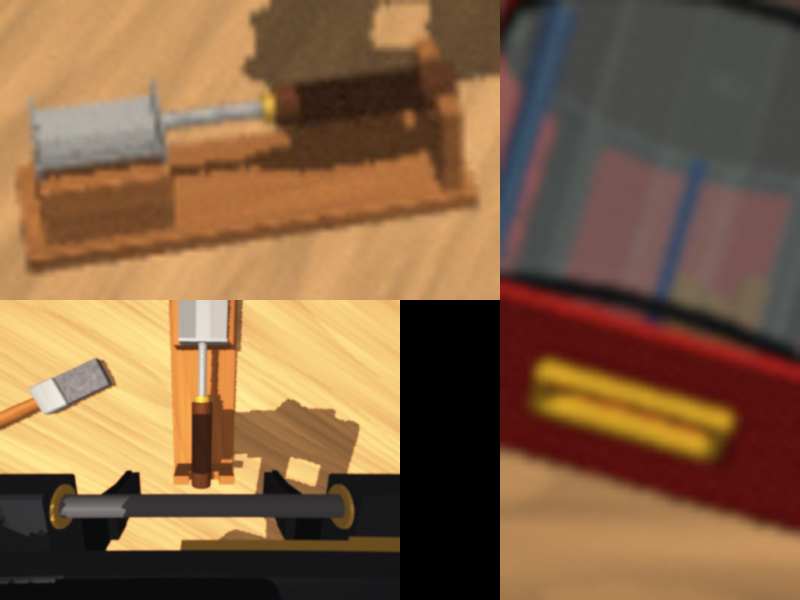

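The scoop is home and empty: the boat is on its block at (98,130), the handle lies in the fork, and it matches the starting view. The dowels lie low in the drum at about (720,300). I'm handing in.

```bash
python3 -c "
from rig import robot
print(robot.hand_in())"
```

```text
the job is handed in; nothing more can be done
None
```

I handed the job in at about 23 s with no verdict returned: the dowels were tipped out in the drum and the empty scoop is back on its rest; the boat was checked empty, but the clear drum only showed the dowels partly, so I could not count all three.

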